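# Hang and lock the second arm of a finds-drying rack

### The job

The finds-drying rack has one arm up and needs its second before a tray can go across: take the loose rack arm from the bench, hook its claws into the bare slotted upright at the same level as the arm already hanging, and push its heel down until it is fully home and its spring latch has clicked in. The uprights are light sheet steel and not set up quite true, so feel your way in and do not force or prise at them (20 N is plenty for any push); leave the brush, stone and jar alone, and finish with the arm hanging by itself.

Things in the scene. Friction and masses are not known exactly. Their poses are not given: they have to be found in the camera images.
- bracket_grip (a point): Centre of the loose steel rack arm's tube (25 mm wide in y, 30 high), which stands on its underside 15 mm below. The tube runs from x = -133 mm (free end, end stop 15 mm higher) to +85. At +x the connector plate: 40 wide, 109 high from the underside, back face at x = +90; a 6 mm thick diagonal brace meets the tube at x = +35. About 0.4 kg, balance point near x = +10. x to the claws, z up
- bracket_claws (a point): Point on the connector's back face, 90 mm along x and 70 above bracket_grip; fully home it is 11 mm above the lower ends of the uppermost slots. Four hooked claws stand out of the face at y = +-9 mm, 4 wide, reaching 10.5, noses rounded: a neck 10 high, a tip 8 lower behind a gap that narrows upwards from 6.5 to 4.2 mm. Noses span 1 to 19 mm below this point (upper row) and 51 to 69 below (lower row)
- bracket_heel (a point): Middle of the top of the flange folded forward at the connector's top (27 mm in x, 40 in y, level), 26 mm above bracket_claws, 13.5 mm before the back face, 111 above the tube's underside: the place to push down (6 to 12 N seats it). A push out on the tube makes the claws bind and prises at the upright. Fully home it is 4 mm above the upright's top end
- latch (a joint): Spring latch of the loose arm: two tongues over the upper claws, 3 to 8 mm above bracket_claws, standing 6 mm out of the back face. 0 = sprung out, 0.006 = pushed flush; spring 1 N at the start, about 4 N flush. The upright's face pushes it in as the claws enter; with the arm fully down it springs into the upper ends of the uppermost slots and stops the arm lifting out
- upper_slots (a point): Where the middle of the uppermost slots should be on the bare upright's front face, 190 mm above the bench; the real one is up to 8 mm higher or lower and 2.6 mm to either side. x into the upright, z up. Claws go in along x with bracket_claws 9.5 mm above the real middle (room 1.5 mm up and down, 1 each side) till the connector meets the face, then 9.5 mm down till the necks rest on the slots' lower ends
- upright: Foot of the bare upright, fixed; origin on the bench below upper_slots, same axes. Between its cheeks a grey sheet-steel channel 40 mm wide, 30 deep, open at the back, 212 high, is bolted through slotted holes: it sits up to 8 mm high or low and leans sideways up to 0.016 rad, but is fast. Front wall 4 mm; slots at y = +-9 mm, 6 wide, from 11 below to 10 above rows 190, 140, 90, 40 mm up; the arm uses the upper two
- hung_claws (a point): The same point on the other, equal upright, 240 mm to one side, which already carries an identical arm, fully home and fixed. That arm stands 220 mm out of the face, the underside of its tube 105 mm above the bench
- brush_mid (a point): Bystander: a wooden brush about 200 mm long lying on the bench; point near its middle
- stone: Bystander: a dark stone find about 60 x 45 x 40 mm; origin in the middle of its underside
- jar: Bystander: a white jar 68 mm across and 85 mm high; origin in the middle of its underside
Not all that is in view belongs to the job. Leave any red look-alike of the part that bears bracket_grip alone.

How it is judged:
By the outcome, as a careful person would: the job done as asked, in the order asked, and still so for the second after the job is handed in, with the robot touching nothing.
It also fails if it takes over 72 s, if anything falls off the work surface, if the arm or the gripper's body presses on something with over 40 N, if the wrist force passes 120 N, or if a joint passes its speed limit or range.

### The arm

A 6-joint arm with a two-finger parallel gripper is mounted at the origin on the work surface. World frame = base frame: x ahead of the robot, y to its left, z up, the work surface at z = 0. Lengths are in m, angles in rad, forces in N, time in s.
With the tool pointing down it reaches from about 0.3 to 0.875 m from the base axis. Payload 6.4 kg.
Tool frame: the origin (TCP) lies midway between the tips of the shut fingers; the grasp point (between the pads) lies 19 mm behind it; z points along the fingers, y is the line along which they close (so a half turn about z gives the same grasp; the last joint's range is limited). The gripper opens to 85 mm and grips with 20 to 120 N. Pads are 22 mm wide; open, the fingers measure 114 mm over their backs; the gripper's body (76 mm by 85 mm) begins 54 mm behind the grasp point. The pads swing forward as they close: fully open they stand 13 mm farther back than shut.
Start: joints at [0.923, 0.181, 1.607, -0, 1.354, -0.206], TCP at [0.246, 0.52, 0.231] pointing down, gripper open.
Joint ranges: [-2.99, 2.99], [-0.89, 2.07], [0.3, 2.58], [-1.14, 4.28], [0, 2.63], [-3.12, 3.12]. Speed limits (rad/s): [2.57, 2.57, 3.01, 3.14, 3.14, 3.14].

### API

Orientations are given as a unit quaternion [w, x, y, z].
In Python, from rig import manip gives the robot as it stands.
- The arm moves only by the tool carry_out, never from a script. Its argument "commands" is a list of rows, each a list of 5 numbers: the shift along the world's x, y, z in mm, then the turn about the world's z in degrees, then the finger opening in mm, from 0 to 85.4. A call has 1 to 20 rows; each row shifts and turns the commanded pose from where the row before left it; what a row does not reach is not made up. A row lasts 1/12 s, in which the tool goes at most 41.7 mm and 7.16 degrees, less where a joint would pass 70% of its speed; a pose out of reach is approached as far as the arm can. A call is refused whole if a number of a shift passes 41.7 or a number of a turn 7.16, either way. A call with a gripper value outside its range is refused whole. The fingers move at their own pace and stop on an object; the grip force is fixed at half the most. Time passes only in rows, so rows that do not move let the fingers close. It gives the time, the measured TCP pose, the force, the opening and the grip force at its end, in the units of the state.
- manip.observe(): the state, without advancing time (a new reading comes with each control period).
- manip.snapshot(name): name is "scene" or "top" or "wrist"; returns the picture (420x560x3 uint8, red, green, blue); there is no depth.
- manip.get_calibration(name): a dict with "camera_matrix" (3x3 intrinsics, pixels), "eye" and "attitude" of the camera in the world. Camera axes: x right, y down, z forward; pixel columns grow to the right and rows downward; lengths in m; the calibration is good to about 2 mm. A picture is of the moment at which its call begins: read the wrist's pose just before it. get_calibration takes no time and is no camera call; for the wrist camera it gives the pose at the moment of the call.
- manip.finish_job(): hands the job in; it is judged then, once.
The state is a dict: "clock": time; "qpos": joint angles; "joint_velocities": joint speeds; "joint_torque": joint torques, N m; "eef_pos": TCP position; "tcp_rot": TCP orientation; "contact_force": force on the tool from outside, world axes, zero at the start; "moment": the same for the moment, N m; "opening": opening from 0.0 (shut) to 1.0 (fully open); "finger_force": force on a finger pad.
Only numpy, scipy, OpenCV 4.12 (cv2) and the standard library are available. Lean on these libraries where they do the work, as an engineer would, in place of code of your own. Each camera call takes 0.05 s, during which the arm holds its last target. There are 200 camera calls.

## Working session

There is one attempt and no reset: what is moved stays moved. The work goes in short steps, Python scripts to look and compute and a tool call to move; the robot and the scene stay as the last step left them, time stands still between calls to the robot, and variables do not carry over. Pictures are saved under pics/ and viewed, at most 10 in all, crops included, and the job is handed in when it is done.

Besides the shell and the picture viewer there is one more tool, called after "Emit:" as a command line: name --pt "numbers of a row" for each row, then --argument value for the rest. carry_out: Moves the arm, as the interface text tells. Its arguments: {"type":"object","properties":{"commands":{"type":"array"}},"required":["commands"]}

```bash
mkdir -p pics; python3 - <<'E'
from rig import manip
import cv2,numpy as np
a=[]
for n in("scene","top","wrist"):
    c=manip.get_calibration(n);im=manip.snapshot(n);cv2.imwrite(f"pics/{n}0.png",im[:,:,::-1])
    print(n,c)
print(manip.observe())
E
```

```text
scene {'camera_matrix': array([[421.34111934,   0.        , 274.27082565],
       [  0.        , 421.34111934, 210.04724875],
       [  0.        ,   0.        ,   1.        ]]), 'eye': array([0.77703938, 0.62422953, 1.16672613]), 'attitude': array([-0.07061289,  0.24059434,  0.92618878, -0.28160706])}
top {'camera_matrix': array([[451.89877482,   0.        , 276.4329363 ],
       [  0.        , 451.89877482, 210.6137505 ],
       [  0.        ,   0.        ,   1.        ]]), 'eye': array([0.37601973, 0.03641505, 1.39315953]), 'attitude': array([ 0.01507762, -0.69966433,  0.71354884, -0.0330235 ])}
wrist {'camera_matrix': array([[361.702136  ,   0.        , 280.69117095],
       [  0.        , 361.702136  , 215.45995539],
       [  0.        ,   0.        ,   1.        ]]), 'eye': array([0.18426711, 0.54831105, 0.37272534]), 'attitude': array([0.11358045, 0.83746361, 0.52984302, 0.07085586])}
{'clock': 0.15, 'qpos': array([ 9.22715152e-01,  1.81415072e-01,  1.60774651e+00, -1.13105390e-05,
        1.35378192e+00, -2.06333830e-01]), 'joint_velocities': array([-0.00309089, -0.00287122, -0.0026972 , -0.00044346, -0.00142177,
       -0.0018307 ]), 'joint_torque': array([ 1.33178673e-03, -4.45263469e+01, -3.51692569e+01, -2.02984756e-04,
        5.90179669e-03, -3.20970173e-05]), 'eef_pos': array([0.24557851, 0.51947047, 0.23058134]), 'tcp_rot': array([-2.74824933e-04,  2.19080913e-01,  9.75706461e-01, -6.17012165e-04]), 'contact_force': array([ 0.27376543,  0.16709783, -0.64115543]), 'moment': array([ 0.01141353, -0.00521241, -0.01599079]), 'finger_force': 0.0, 'opening': 1.0025783832030961}
```

View pics/scene0.png

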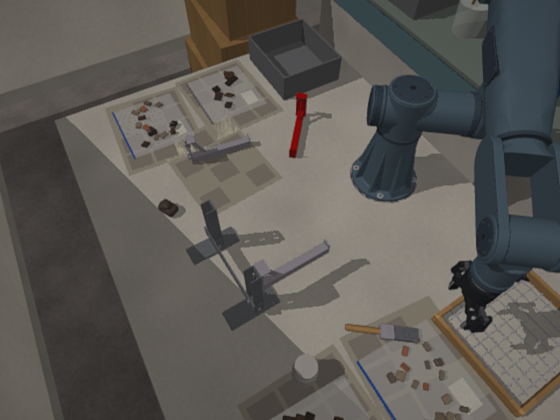

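View pics/top0.png

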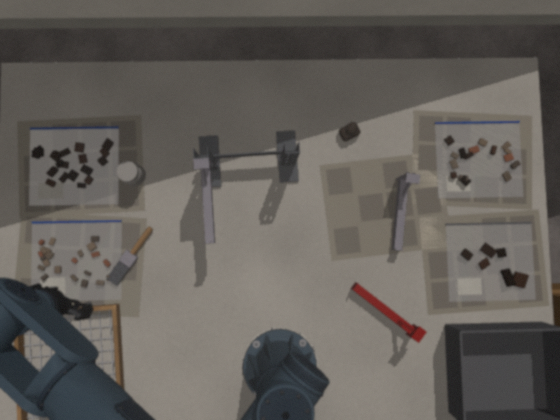

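The top view shows the hung arm at about (208,200), the bare upright at (288,155), the loose arm from (398,247) to the connector at (411,178), and the red look-alike at (388,312). I'll zoom in on these.

```bash
cat > h.py <<'E'
from rig import manip
import cv2,numpy as np
from scipy.spatial.transform import Rotation as R
def ray(n,p,c=None):
    c=c or manip.get_calibration(n); K=c["camera_matrix"]; q=c["attitude"]
    return c["eye"], R.from_quat(q,scalar_first=True).apply(np.linalg.inv(K)@[p[0],p[1],1])
def onz(n,p,z,c=None):
    e,d=ray(n,p,c); return e+d*(z-e[2])/d[2]
def proj(n,X,c=None):
    c=c or manip.get_calibration(n)
    v=c["camera_matrix"]@R.from_quat(c["attitude"],scalar_first=True).inv().apply(np.array(X)-c["eye"]); return v[:2]/v[2]
E
python3 - <<'E'
from h import *
t=cv2.imread("pics/top0.png"); 
cv2.imwrite("pics/t1.png",cv2.resize(t[120:260,180:440],None,fx=3,fy=3,interpolation=cv2.INTER_CUBIC))
for p,z in[((411,178),.111),((398,247),.045),((202,158),.216),((208,240),.15),((288,150),.212),((212,200),.135)]: print(p,onz("top",p,z).round(3))
E
```

```text
(411, 178) [ 0.55  -0.387  0.111]
(398, 247) [ 0.352 -0.361  0.045]
(202, 158) [0.598 0.198 0.216]
(208, 240) [0.383 0.193 0.15 ]
(288, 150) [ 0.616 -0.028  0.212]
(212, 200) [0.494 0.183 0.135]
```

View pics/t1.png

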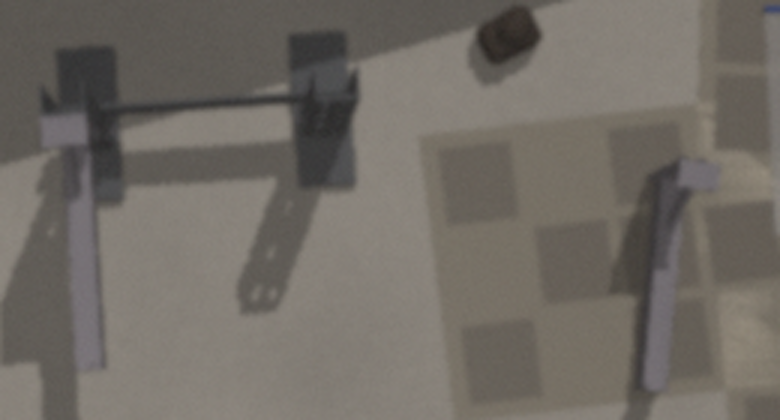

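The crop shows the hung flange at crop (65,128), the bare channel at (325,100), and the loose arm with its flange at (698,174) and free end at (653,388). Next I'll move to a viewpoint in front of the bare upright.

Emit:
carry_out --pt "0 0 40 0 85" --pt "0 0 40 0 85" --pt "10 -37 0 1.2 85" --pt "10 -37 0 1.2 85" --pt "10 -37 0 1.2 85" --pt "10 -37 0 1.2 85" --pt "10 -37 0 1.2 85" --pt "10 -37 0 1.2 85" --pt "10 -37 0 1.2 85" --pt "10 -37 0 1.2 85" --pt "10 -37 0 1.2 85" --pt "10 -37 0 1.2 85" --pt "10 -37 0 1.2 85" --pt "10 -37 0 1.2 85" --pt "10 -37 0 1.2 85" --pt "10 -37 0 1.2 85" --pt "10 -37 0 1.2 85" --pt "0 0 0 0 85" --pt "0 0 0 0 85"

```text
clock: 1.73
eef_pos: [0.3958, -0.0369, 0.3109]
tcp_rot: [-0.001, 0.066, 0.998, 0.0]
contact_force: [0.1, 0.5, 0.3]
opening: 1.001
finger_force: 0.0
```

```bash
python3 - <<'E'
from h import *
import pickle
c=manip.get_calibration("wrist");im=manip.snapshot("wrist");cv2.imwrite("pics/w1.png",im[:,:,::-1]);pickle.dump(c,open("w1.pkl","wb"))
print(c["eye"],ray("wrist",(280,215),c)[1]); s=manip.observe();print(s["clock"],s["eef_pos"],s["tcp_rot"])
for X in [(.61,-.03,.19),(.61,-.03,.212),(.61,-.03,.09)]: print(proj("wrist",X,c))
E
```

```text
[ 0.32865665 -0.02801362  0.453188  ] [ 0.26061487 -0.03677943 -0.96474475]
1.7833 [ 0.39555719 -0.03552481  0.31090765] [-5.39858836e-04  6.51033244e-02  9.97878310e-01  3.78979709e-04]
[319.83464833 435.79196809]
[322.54964518 457.91556421]
[310.91774735 363.13114109]
```

View pics/w1.png

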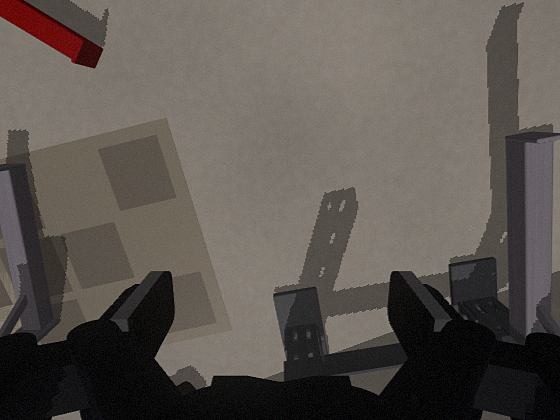

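The wrist view shows the bare upright at about (305,345), with its lower slots at (301,335) and (301,352). The gripper hides its upper rows. I'll estimate the face from this view before moving closer.

```bash
python3 - <<'E'
from h import *
import pickle
c=pickle.load(open("w1.pkl","rb"))
w=cv2.imread("pics/w1.png")[270:380,260:420]
cv2.imwrite("pics/w1c.png",cv2.resize(cv2.convertScaleAbs(w,alpha=2.5),None,fx=5,fy=5,interpolation=cv2.INTER_CUBIC))
T=lambda u,v:(180+u/3,120+v/3)
for p,z in [((65,113),.216),((65,145),.216),((90,368),.15),((325,102),.212),((325,132),.212)]: print(p,onz("top",T(*p),z).round(4))
for v in(325,335,350): print(v,[onz("wrist",(301,v),z,c).round(3) for z in(.04,.09)])
E
```

```text
(65, 113) [0.5988 0.1989 0.216 ]
(65, 145) [0.5706 0.1992 0.216 ]
(90, 368) [0.376  0.1875 0.15  ]
(325, 102) [ 0.6057 -0.029   0.212 ]
(325, 132) [ 0.579  -0.0284  0.212 ]
325 [array([ 0.59 , -0.037,  0.04 ]), array([ 0.558, -0.036,  0.09 ])]
335 [array([ 0.604, -0.038,  0.04 ]), array([ 0.571, -0.037,  0.09 ])]
350 [array([ 0.627, -0.041,  0.04 ]), array([ 0.591, -0.039,  0.09 ])]
```

View pics/w1c.png

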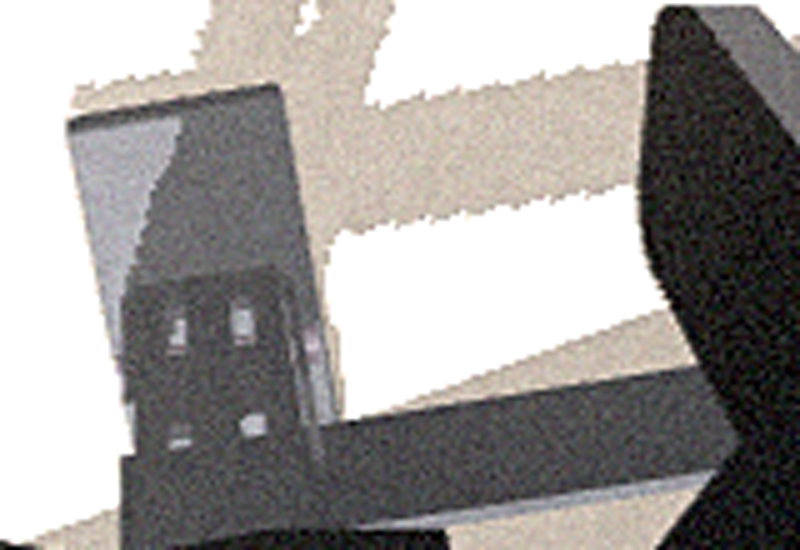

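Row 40's slots sit at px (295,336) and (308,334), which puts the face at x ≈ 0.605. The hung arm gives a rack yaw of about +3° and the bare upright near (0.61, -0.04). I'll move closer.

Emit:
carry_out --pt "30 -1 -18 2 85" --pt "30 -1 -18 2 85" --pt "30 -1 -18 2 85" --pt "30 -1 -18 2 85" --pt "30 -1 -18 2 85" --pt "0 0 0 0 85" --pt "0 0 0 0 85"

```text
clock: 2.37
eef_pos: [0.5451, -0.0377, 0.2185]
tcp_rot: [-0.003, -0.025, 1.0, 0.001]
contact_force: [-0.5, 0.5, -0.4]
opening: 0.994
finger_force: 0.0
```

```bash
python3 - <<'E'
from h import *
import pickle
c=manip.get_calibration("wrist");im=manip.snapshot("wrist");pickle.dump(c,open("w2.pkl","wb"))
cv2.imwrite("pics/w2.png",im[:,:,::-1]);s=manip.observe();print(s["clock"],s["eef_pos"],s["tcp_rot"])
x0,y0=180,200
cv2.imwrite("pics/w2c.png",cv2.resize(cv2.convertScaleAbs(im[200:400,160:420,::-1],alpha=2),None,fx=3,fy=3,interpolation=cv2.INTER_CUBIC))
E
```

```text
2.4167 [ 0.54523689 -0.03814037  0.22036572] [-1.30229098e-03 -2.45857679e-02  9.99696747e-01  5.08529684e-04]
```

View pics/w2c.png

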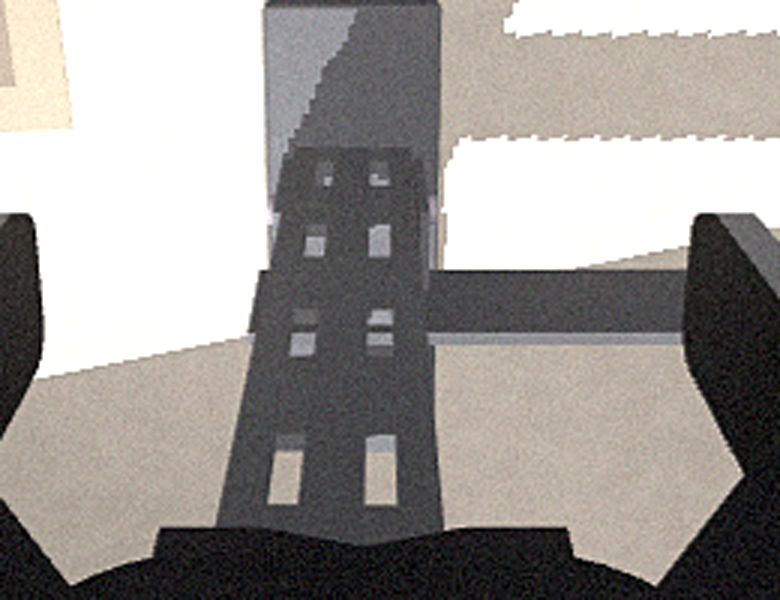

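The close-up shows all four slot rows. The upper row is at crop V 435–504, with the right slot at U 365–397 and the left slot's right edge at U 301–304. The foot edges are vertical in the image, so the rack yaw is about the tool yaw, 2.8°. I'll fit the pose from these edges.

```bash
python3 - <<'E'
from h import *
import pickle
from scipy.optimize import least_squares
c=pickle.load(open("w2.pkl","rb"))
px=lambda U,V:np.array([160+U/3,200+V/3])
obs=[] # (y,z nominal),(px)
for z,V,Ua,Ub in[(179,435,366,397),(200,504,365,397)]: obs+=[((6,z),px(Ua,V)),((12,z),px(Ub,V))]
obs+=[((-6,200),px(301,504)),((-6,179),px(304,435)),((6,129),px(368,309)),((12,129),px(393,309)),((6,150),px(367,355)),((12,150),px(393,355)),((-6,129),px(316,309)),((-6,150),px(315,355)),
 ((6,79),px(370,224)),((12,79),px(390,224)),((6,100),px(369,257)),((12,100),px(391,257)),((-6,100),px(325,256)),((-6,79),px(327,224))]
def X(p,y,z):
    x0,y0,d,l,yaw=p; s,cc=np.sin(yaw),np.cos(yaw)
    yy=y/1e3-l*(z/1e3); return np.array([x0-s*yy,y0+cc*yy,z/1e3+d+l*y/1e3])
f=lambda p:np.concatenate([(proj("wrist",X(p,*a),c)-b) for a,b in obs]+[[(p[4]-.05)/.005]])
r=least_squares(f,[.607,-.04,0,0,.05]);p=r.x
print(p.round(4),"rms",np.sqrt(np.mean(r.fun**2)));print(r.fun[:-1].reshape(-1,2).round(1).tolist());print("slotmid",X(p,0,190),"std",np.sqrt(np.diag(np.linalg.inv(r.jac.T@r.jac)))*.4)
# loose arm from top
T=lambda u,v:(180+u/3,120+v/3)
for q,z in[((698,161),.111),((698,189),.111),((653,388),.045)]: print(onz("top",T(*q),z).round(4))
E
```

```text
[ 0.6088 -0.0372 -0.0064  0.0142  0.0502] rms 0.30821474064892057
[[0.0, -0.4], [-0.3, -0.3], [0.0, 0.1], [0.4, 0.2], [-0.8, -0.0], [0.6, -0.5], [-0.0, 0.2], [-0.2, 0.3], [0.1, 0.3], [0.3, 0.3], [0.9, 0.1], [-0.4, 0.2], [-0.3, -0.1], [-0.0, -0.0], [-0.1, -0.2], [-0.0, -0.2], [-0.3, 0.1], [0.2, -0.1]]
slotmid [ 0.60894745 -0.03992072  0.18357723] std [0.00037262 0.00024534 0.00058605 0.0015449  0.00195835]
[ 0.5624 -0.392   0.111 ]
[ 0.5354 -0.3908  0.111 ]
[ 0.3446 -0.3594  0.045 ]
```

The fit is good (0.3 px rms). The slot middle is at (0.609, -0.040, 0.1836), so the channel sits 6.4 mm low, and it leans 0.014 rad. These values are within the stated limits. Next is the loose arm.

Emit:
carry_out --pt "-7 -34 0 -1.16 85" --pt "-7 -34 0 -1.16 85" --pt "-7 -34 0 -1.16 85" --pt "-7 -34 0 -1.16 85" --pt "-7 -34 0 -1.16 85" --pt "-7 -34 0 -1.16 85" --pt "-7 -34 0 -1.16 85" --pt "-7 -34 0 -1.16 85" --pt "-7 -34 0 -1.16 85" --pt "-7 -34 0 -1.16 85" --pt "0 0 0 0 85" --pt "0 0 0 0 85"

```text
clock: 3.42
eef_pos: [0.4753, -0.381, 0.2235]
tcp_rot: [0.001, 0.079, 0.997, -0.001]
contact_force: [0.2, 0.3, -0.9]
opening: 0.996
finger_force: 0.0
```

```bash
python3 - <<'E'
from h import *
import pickle
c=manip.get_calibration("wrist");im=manip.snapshot("wrist");pickle.dump(c,open("w3.pkl","wb"))
cv2.imwrite("pics/w3.png",im[:,:,::-1]);s=manip.observe();print(s["clock"],s["eef_pos"],s["tcp_rot"])
cv2.imwrite("pics/w3c.png",cv2.resize(cv2.convertScaleAbs(im[100:400,130:430,::-1],alpha=1.3),None,fx=2,fy=2,interpolation=cv2.INTER_CUBIC))
E
```

```text
3.4667 [ 0.47576923 -0.37973716  0.22312952] [ 9.00590511e-04  7.80626131e-02  9.96947885e-01 -5.76531988e-04]
```

View pics/w3c.png

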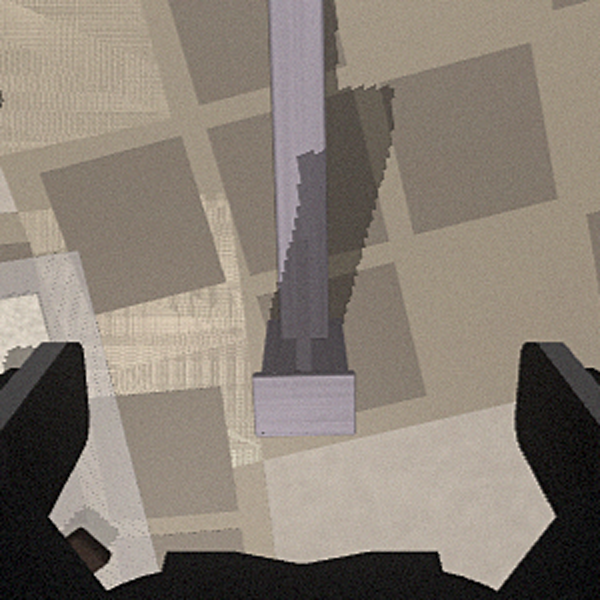

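The wrist view shows the flange at crop U 254–355, V 375–434, and the tube between (270,20)–(324,20) and (277,250)–(327,250).

```bash
python3 - <<'E'
from h import *
import pickle
c=pickle.load(open("w3.pkl","rb"));P=lambda U,V,z:onz("wrist",(130+U/2,100+V/2),z,c)
k=[P(254.5,375,.111),P(355,375,.111),P(254.5,433.5,.111),P(355.5,435,.111)]
print("flange w,d",np.linalg.norm(k[0]-k[1]),np.linalg.norm(k[0]-k[2]),"ctr",np.mean(k,0))
t1=(P(270,20,.03)+P(324.5,20,.03))/2;t2=(P(277,250,.03)+P(327.5,250,.03))/2
print(np.linalg.norm(P(270,20,.03)-P(324.5,20,.03)),np.linalg.norm(P(277,250,.03)-P(327.5,250,.03)),t1,t2)
b=(k[2]+k[3])/2; m=(k[0]+k[1])/2; d=np.mean(k,0)[:2]-t1[:2]; yaw=np.arctan2(d[1],d[0]);u=np.array([np.cos(yaw),np.sin(yaw)])
e=k[0]-k[1]; print("yaw tube",np.degrees(np.arctan2(*(t2-t1)[1::-1])),"flange-tube",np.degrees(yaw),"flange edge",np.degrees(np.arctan2(e[0],-e[1])))
print("grip",np.mean(k,0)[:2]-76.5e-3*u)
E
```

```text
flange w,d 0.03885346032647333 0.025463265275386723 ctr [ 0.54786938 -0.39169252  0.111     ]
0.024271245416158806 0.024491294861945227 [ 0.40348887 -0.37195458  0.03      ] [ 0.50959005 -0.38667959  0.03      ]
yaw tube -7.90119365574821 flange-tube -7.78452178217703 flange edge -9.05215351181404
grip [ 0.47207437 -0.38133075]
```

Emit:
carry_out --pt "0 -1.5 -33 1.1 85" --pt "0 0 -33 0 85" --pt "0 0 -33 0 85" --pt "0 0 -33 0 85" --pt "0 0 -33 0 85" --pt "0 0 -33 0 85" --pt "0 0 -10 0 85" --pt "0 0 -8 0 85" --pt "0 0 0 0 85" --pt "0 0 0 0 85"

```text
clock: 4.3
eef_pos: [0.4771, -0.3821, 0.0073]
tcp_rot: [0.001, 0.068, 0.998, -0.001]
contact_force: [0.6, -0.8, 0.2]
opening: 0.993
finger_force: 0.0
```

Emit:
carry_out --pt "0 0 0 0 0" --pt "0 0 0 0 0" --pt "0 0 0 0 0" --pt "0 0 0 0 0" --pt "0 0 0 0 0" --pt "0 0 0 0 0" --pt "0 0 0 0 0" --pt "0 0 0 0 0" --pt "0 0 0 0 0" --pt "0 0 0 0 0"

```text
clock: 5.13
eef_pos: [0.4762, -0.3825, 0.0061]
tcp_rot: [0.0, 0.068, 0.998, -0.001]
contact_force: [-1.1, 0.6, 6.7]
opening: 0.28
finger_force: 60.5
```

The tube is gripped: 24 mm opening, 60 N. I'll lift it and carry it to about 30 mm in front of the slots.

Emit:
carry_out --pt "0 0 10 0 0" --pt "0 0 24 0 0" --pt "0 0 37 0 0" --pt "0 0 37 0 0" --pt "1.7 33.7 0 1.07 0" --pt "1.7 33.7 0 1.07 0" --pt "1.7 33.7 0 1.07 0" --pt "1.7 33.7 0 1.07 0" --pt "1.7 33.7 0 1.07 0" --pt "1.7 33.7 0 1.07 0" --pt "1.7 33.7 0 1.07 0" --pt "1.7 33.7 0 1.07 0" --pt "1.7 33.7 0 1.07 0" --pt "1.7 33.7 0 1.07 0" --pt "0 0 0 0 0" --pt "0 0 0 0 0" --pt "0 0 0 0 0"

```text
clock: 6.55
eef_pos: [0.4923, -0.0445, 0.113]
tcp_rot: [-0.001, -0.026, 1.0, 0.0]
contact_force: [-0.4, -0.3, -5.4]
opening: 0.279
finger_force: 60.2
```

```bash
python3 - <<'E'
from h import *
import pickle
c=manip.get_calibration("wrist");S=[]
for i in range(6):
    im=manip.snapshot("wrist");s=manip.observe();S.append(np.r_[s["eef_pos"],s["contact_force"],s["tcp_rot"]])
pickle.dump(c,open("w4.pkl","wb"));cv2.imwrite("pics/w4.png",im[:,:,::-1])
print(s["clock"],np.mean(S,0).round(4),np.std(S,0)[:6].round(4))
cv2.imwrite("pics/w4c.png",cv2.resize(cv2.convertScaleAbs(im[200:400,180:400,::-1],alpha=1.8),None,fx=3,fy=3,interpolation=cv2.INTER_CUBIC))
E
```

```text
6.85 [ 4.9270e-01 -4.5600e-02  1.1320e-01  1.4300e-02 -1.3460e-01 -4.7785e+00
 -2.0000e-04 -2.4500e-02  9.9970e-01 -0.0000e+00] [1.000e-04 2.000e-04 0.000e+00 3.552e-01 5.184e-01 2.994e-01]
```

View pics/w4c.png

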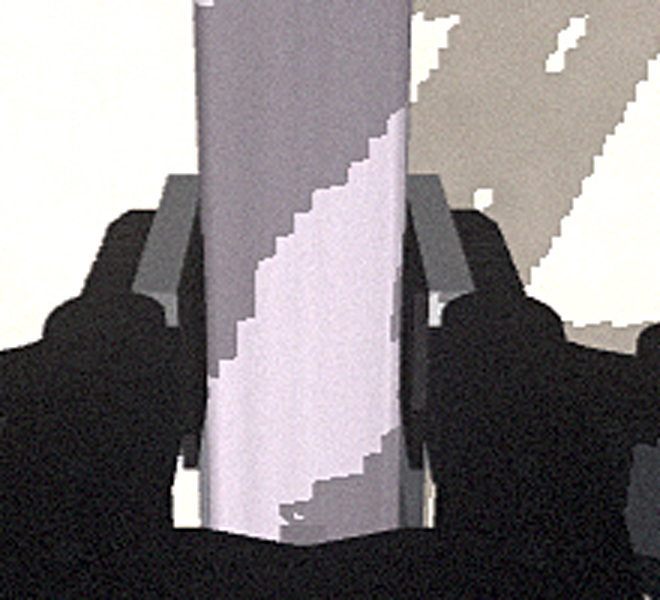

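The arm is gripped square in the pads with no tilt visible. I'll raise it 1.4 mm and advance to just short of nose contact.

Emit:
carry_out --pt "0 0 1.4 0 0" --pt "9 0.45 0 0 0" --pt "8 0.4 0 0 0" --pt "0 0 0 0 0" --pt "0 0 0 0 0" --pt "0 0 0 0 0"

```text
clock: 7.35
eef_pos: [0.5098, -0.0437, 0.1145]
tcp_rot: [-0.0, -0.025, 1.0, 0.0]
contact_force: [-0.1, 0.2, -5.1]
opening: 0.284
finger_force: 60.2
```

Emit:
carry_out --pt "1 0.05 0 0 0" --pt "1 0.05 0 0 0" --pt "1 0.05 0 0 0" --pt "1 0.05 0 0 0" --pt "0 0 0 0 0" --pt "0 0 0 0 0"

```text
clock: 7.85
eef_pos: [0.5138, -0.0437, 0.1147]
tcp_rot: [0.0, -0.025, 1.0, -0.0]
contact_force: [-0.2, -1.4, -5.6]
opening: 0.276
finger_force: 60.2
```

Emit:
carry_out --pt "1 0.05 0 0 0" --pt "1 0.05 0 0 0" --pt "1 0.05 0 0 0" --pt "0 0 0 0 0" --pt "0 0 0 0 0"

```text
clock: 8.27
eef_pos: [0.5168, -0.0436, 0.1146]
tcp_rot: [-0.0, -0.025, 1.0, -0.0]
contact_force: [-1.4, -1.6, -4.5]
opening: 0.279
finger_force: 60.2
```

Emit:
carry_out --pt "1 0.05 0 0 0" --pt "1 0.05 0 0 0" --pt "0 0 0 0 0" --pt "0 0 0 0 0"

```text
clock: 8.6
eef_pos: [0.5187, -0.0434, 0.1145]
tcp_rot: [-0.0, -0.025, 1.0, 0.0]
contact_force: [-2.8, -2.1, -5.0]
opening: 0.28
finger_force: 60.2
```

The force is rising gently like the latch spring, so the claws appear to be entering. I'll ease sideways slightly and continue.

Emit:
carry_out --pt "0.5 -0.3 0 0 0" --pt "1 0.05 0 0 0" --pt "1 0.05 0 0 0" --pt "0 0 0 0 0" --pt "0 0 0 0 0"

```text
clock: 9.02
eef_pos: [0.5212, -0.0435, 0.1146]
tcp_rot: [-0.0, -0.025, 1.0, 0.0]
contact_force: [-2.9, -1.2, -5.3]
opening: 0.278
finger_force: 60.1
```

Emit:
carry_out --pt "1 0.05 0 0 0" --pt "1 0.05 0 0 0" --pt "0 0 0 0 0" --pt "0 0 0 0 0"

```text
clock: 9.35
eef_pos: [0.5231, -0.0434, 0.1145]
tcp_rot: [-0.0, -0.025, 1.0, 0.0]
contact_force: [-4.3, -1.6, -5.5]
opening: 0.281
finger_force: 60.0
```

Emit:
carry_out --pt "0.5 0 0 0 0" --pt "0.5 0 0 0 0" --pt "0 0 0 0 0" --pt "0 0 0 0 0"

```text
clock: 9.68
eef_pos: [0.5235, -0.0434, 0.1145]
tcp_rot: [-0.001, -0.025, 1.0, 0.0]
contact_force: [-6.6, -1.0, -3.0]
opening: 0.28
finger_force: 60.4
```

Emit:
carry_out --pt "0.4 0 0 0 0" --pt "0.4 0 0 0 0" --pt "0 0 0 0 0" --pt "0 0 0 0 0"

```text
clock: 10.02
eef_pos: [0.5238, -0.0434, 0.1145]
tcp_rot: [-0.002, -0.025, 1.0, 0.0]
contact_force: [-10.1, -1.6, -2.3]
opening: 0.284
finger_force: 60.6
```

The connector has met the face at the predicted depth. I'll back off slightly and lower gently.

Emit:
carry_out --pt "-0.3 0 0 0 0" --pt "0 0 -1 0 0" --pt "0 0 -1 0 0" --pt "0 0 -1 0 0" --pt "0 0 0 0 0" --pt "0 0 0 0 0"

```text
clock: 10.52
eef_pos: [0.5239, -0.0435, 0.1121]
tcp_rot: [-0.001, -0.025, 1.0, -0.0]
contact_force: [-11.0, -1.2, 2.8]
opening: 0.281
finger_force: 61.1
```

Emit:
carry_out --pt "-0.6 0 0 0 0" --pt "0 0 -1 0 0" --pt "0 0 -1 0 0" --pt "0 0 0 0 0" --pt "0 0 0 0 0"

```text
clock: 10.93
eef_pos: [0.5237, -0.0435, 0.1102]
tcp_rot: [-0.001, -0.025, 1.0, -0.0]
contact_force: [-10.1, -1.2, 1.4]
opening: 0.282
finger_force: 61.0
```

Emit:
carry_out --pt "-0.6 0 0 0 0" --pt "0 0 -1 0 0" --pt "0 0 -1 0 0" --pt "0 0 0 0 0" --pt "0 0 0 0 0"

```text
clock: 11.35
eef_pos: [0.5234, -0.0435, 0.1082]
tcp_rot: [-0.0, -0.025, 1.0, -0.0]
contact_force: [-8.5, -0.5, 0.3]
opening: 0.28
finger_force: 60.9
```

Emit:
carry_out --pt "-0.4 0 0 0 0" --pt "0 0 -1 0 0" --pt "0 0 -0.5 0 0" --pt "0 0 0 0 0" --pt "0 0 0 0 0"

```text
clock: 11.77
eef_pos: [0.5233, -0.0436, 0.1072]
tcp_rot: [0.0, -0.025, 1.0, -0.0]
contact_force: [-9.5, -0.7, 2.8]
opening: 0.278
finger_force: 61.2
```

The arm is 7 mm down and well hooked. I'll release it, rise, shut the fingers and move over the heel.

Emit:
carry_out --pt "0 0 0 0 40" --pt "0 0 0 0 60" --pt "0 0 0 0 85" --pt "0 0 0 0 85" --pt "0 0 0 0 85" --pt "0 0 0 0 85" --pt "0 0 0 0 85"

```text
clock: 12.35
eef_pos: [0.5234, -0.0435, 0.1063]
tcp_rot: [0.0, -0.025, 1.0, -0.0]
contact_force: [0.2, 0.2, 0.4]
opening: 0.993
finger_force: 0.0
```

Emit:
carry_out --pt "0 0 35 0 85" --pt "0 0 35 0 85" --pt "0 0 35 0 85" --pt "0 0 30 0 85" --pt "25 1 0 0 0" --pt "25 1 0 0 0" --pt "24 1.5 0 0 0" --pt "0 0 0 0 0" --pt "0 0 0 0 0" --pt "0 0 0 0 0" --pt "0 0 0 0 0" --pt "0 0 0 0 0" --pt "0 0 0 0 0"

```text
clock: 13.43
eef_pos: [0.5968, -0.04, 0.2414]
tcp_rot: [0.0, -0.025, 1.0, -0.0]
contact_force: [-0.1, 0.6, -0.2]
opening: 0.002
finger_force: 0.0
```

```bash
python3 - <<'E'
from h import *
s=manip.snapshot("scene");t=manip.snapshot("top")
f=lambda a,r:cv2.resize(a[r[0]:r[1],r[2]:r[3],::-1],(390,300),interpolation=cv2.INTER_CUBIC)
cv2.imwrite("pics/v5.png",np.hstack([f(s,(180,330,180,375)),f(t,(100,250,180,375))]))
o=manip.observe();print(o["eef_pos"],o["contact_force"],o["opening"])
E
```

```text
[ 0.59698413 -0.04005904  0.24147354] [-0.30350928  0.08786519  0.81915822] 0.003597709646769044
```

View pics/v5.png

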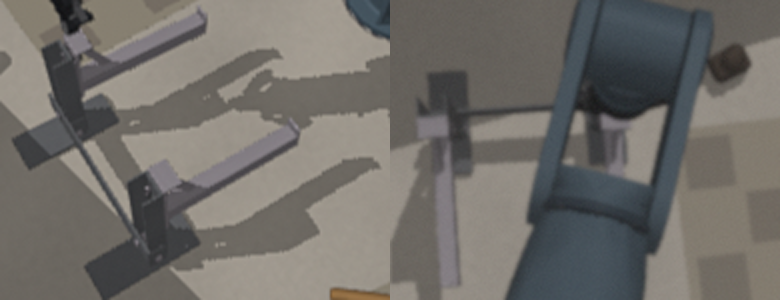

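The scene view (left) shows the arm hanging on the bare upright by itself, parallel to the fixed arm, with the gripper above the heel. Next I'll push the heel, which I expect at z ≈ 0.212.

Emit:
carry_out --pt "-1 0 -12 0 0" --pt "0 0 -12 0 0" --pt "0 0 -3 0 0" --pt "0 0 0 0 0" --pt "0 0 0 0 0"

```text
clock: 13.95
eef_pos: [0.5956, -0.0399, 0.213]
tcp_rot: [-0.001, -0.025, 1.0, 0.0]
contact_force: [0.2, -0.6, 0.3]
opening: -0.0
finger_force: 0.0
```

Emit:
carry_out --pt "0 0 -1 0 0" --pt "0 0 -1 0 0" --pt "0 0 0 0 0" --pt "0 0 0 0 0"

```text
clock: 14.28
eef_pos: [0.5962, -0.0399, 0.212]
tcp_rot: [-0.0, -0.025, 1.0, 0.0]
contact_force: [0.2, 0.9, -0.1]
opening: -0.007
finger_force: 0.0
```

Emit:
carry_out --pt "0 0 -1 0 0" --pt "0 0 -1 0 0" --pt "0 0 0 0 0" --pt "0 0 0 0 0"

```text
clock: 14.62
eef_pos: [0.5968, -0.0401, 0.2111]
tcp_rot: [0.001, -0.025, 1.0, -0.0]
contact_force: [-0.4, 0.5, 4.4]
opening: 0.002
finger_force: 2.6
```

Emit:
carry_out --pt "0 0 -0.7 0 0" --pt "0 0 0 0 0" --pt "0 0 0 0 0"

```text
clock: 14.87
eef_pos: [0.5969, -0.0402, 0.2107]
tcp_rot: [0.001, -0.025, 1.0, -0.0]
contact_force: [-0.8, 0.2, 6.2]
opening: 0.001
finger_force: 3.2
```

Emit:
carry_out --pt "0 0 -0.7 0 0" --pt "0 0 0 0 0" --pt "0 0 0 0 0"

```text
clock: 15.12
eef_pos: [0.5972, -0.0402, 0.2103]
tcp_rot: [0.001, -0.025, 1.0, -0.0]
contact_force: [-0.9, 0.5, 8.4]
opening: -0.0
finger_force: 3.8
```

Emit:
carry_out --pt "0 0 -0.7 0 0" --pt "0 0 0 0 0" --pt "0 0 0 0 0"

```text
clock: 15.37
eef_pos: [0.5974, -0.0403, 0.2102]
tcp_rot: [0.002, -0.025, 1.0, -0.001]
contact_force: [-1.5, -0.2, 9.7]
opening: -0.002
finger_force: 4.8
```

Emit:
carry_out --pt "0 0 -0.7 0 0" --pt "0 0 0 0 0" --pt "0 0 0 0 0"

```text
clock: 15.62
eef_pos: [0.5977, -0.0403, 0.21]
tcp_rot: [0.002, -0.025, 1.0, -0.001]
contact_force: [-1.8, 0.6, 11.9]
opening: -0.002
finger_force: 6.0
```

Emit:
carry_out --pt "0 0 -0.7 0 0" --pt "0 0 0 0 0" --pt "0 0 0 0 0"

```text
clock: 15.87
eef_pos: [0.598, -0.0404, 0.21]
tcp_rot: [0.003, -0.025, 1.0, -0.001]
contact_force: [-2.2, 0.9, 14.7]
opening: 0.001
finger_force: 7.3
```

Emit:
carry_out --pt "-0.5 0 -0.7 0 0" --pt "0 0 0 0 0" --pt "0 0 0 0 0"

```text
clock: 16.12
eef_pos: [0.5979, -0.0404, 0.2099]
tcp_rot: [0.003, -0.025, 1.0, -0.001]
contact_force: [-2.0, 0.9, 17.0]
opening: 0.004
finger_force: 8.4
```

Emit:
carry_out --pt "0 0 -0.4 0 0" --pt "0 0 0 0 0" --pt "0 0 0 0 0"

```text
clock: 16.37
eef_pos: [0.5981, -0.0405, 0.2099]
tcp_rot: [0.003, -0.025, 1.0, -0.001]
contact_force: [-2.4, 1.3, 18.8]
opening: -0.004
finger_force: 9.2
```

The heel is at a hard stop at z = 0.2099, against 0.2096 expected for fully home. I'll back off, turn half round and look at the latch tongues from behind.

Emit:
carry_out --pt "0 0 10 0 0" --pt "0 0 30 0 0" --pt "0 0 35 0 0" --pt "8 0.4 0 -7 85" --pt "8 0.4 0 -7 85" --pt "8 0.4 0 -7 85" --pt "8 0.4 0 -7 85" --pt "8 0.4 0 -7 85" --pt "8 0.4 0 -7 85" --pt "8 0.4 0 -7 85" --pt "8 0.4 0 -7 85" --pt "8 0.4 0 -7 85" --pt "0 0 0 -7 85" --pt "0 0 0 -7 85" --pt "0 0 0 -7 85" --pt "0 0 0 -7 85" --pt "0 0 0 -7 85" --pt "0 0 0 -7 85" --pt "0 0 0 -7 85"

```text
clock: 17.95
eef_pos: [0.6674, -0.0364, 0.2799]
tcp_rot: [-0.0, 0.816, 0.577, -0.0]
contact_force: [-0.1, 0.8, 0.1]
opening: 0.994
finger_force: 0.0
```

Emit:
carry_out --pt "0 0 0 -7 85" --pt "0 0 0 -7 85" --pt "0 0 0 -7 85" --pt "0 0 0 -7 85" --pt "0 0 0 -7 85" --pt "0 0 0 -7 85" --pt "0 0 0 -7 85" --pt "0 0 0 -7 85" --pt "0 0 0 -7 85" --pt "0 0 0 -5 85" --pt "0 0 -30 0 85" --pt "0 0 -30 0 85" --pt "0 0 0 0 85" --pt "0 0 0 0 85"

```text
clock: 19.12
eef_pos: [0.6662, -0.036, 0.2183]
tcp_rot: [-0.001, 1.0, 0.025, -0.003]
contact_force: [-0.8, -0.0, 0.7]
opening: 0.995
finger_force: 0.0
```

```bash
python3 - <<'E'
from h import *
import pickle
c=manip.get_calibration("wrist");im=manip.snapshot("wrist");pickle.dump(c,open("w6.pkl","wb"));cv2.imwrite("pics/w6.png",im[:,:,::-1])
o=manip.observe();print(o["clock"],o["eef_pos"],o["contact_force"],o["opening"],c["eye"])
for z in(.1726,.187,.192,.1936,.2056): print(z,proj("wrist",(.6132,-.0399,z),c),proj("wrist",(.6132,-.0309,z),c))
g=im.mean(2);print(g[200:380:20,200:380:20].round())
E
```

```text
19.1667 [ 0.66758538 -0.03637159  0.22070576] [ 1.25068953 -0.47977638  1.40944012] 0.9934089536602735 [ 0.73318764 -0.03281098  0.36012072]
0.1726 [283.05664186 325.93126097] [267.78672956 325.25656099]
0.187 [283.18892073 340.68774702] [266.85544854 339.974149  ]
0.192 [283.23926538 346.30398976] [266.50099029 345.57586358]
0.1936 [283.25590666 348.1604223 ] [266.38382303 347.42752738]
0.2056 [283.38973326 363.08956709] [265.44154373 362.31892772]
[[157. 160. 159.  89.  90.  83. 162. 161. 159.]
 [ 59.  60.  59.  57. 115.  64. 159. 163. 158.]
 [101. 100.  95.  34.  34.  43. 157. 154. 153.]
 [102. 100.  99.  50.  56.  67. 162. 154. 159.]
 [158. 154.  94.  64.  60.  36. 156. 160. 157.]
 [150. 107. 155.  63.  65.  39.  52. 156. 161.]
 [157.  98.  98.  62.  61.  48.  56. 159. 156.]
 [102.  99.  95.  57.  60. 120.  50. 154. 155.]
 [ 97. 101.  92.  60.  60.  41.  55. 152. 154.]]
```

Area of interest is px (283,340), which the gripper doesn't hide. I'll view an enhanced crop as the last picture.

```bash
python3 - <<'E'
import cv2
i=cv2.imread("pics/w6.png")[245:385,228:338]
i=cv2.convertScaleAbs(i,alpha=2.6)
cv2.imwrite("pics/w6c.png",cv2.resize(i,None,fx=4.28,fy=4.28,interpolation=cv2.INTER_CUBIC)[:600])
E
```

```text
(no output)
```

View pics/w6c.png

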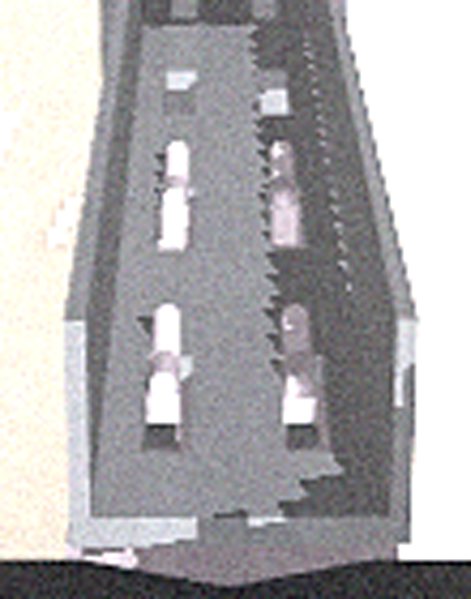

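The view from behind shows the four claws hooked below their slots' lower ends. The upper claw tips end at crop V≈305, the lower ones at V≈140, with a bright block in each upper slot's top at V 370–425 and none in the lower slots. I'll check these against the fully-home geometry.

```bash
python3 - <<'E'
from h import *
import pickle
c=pickle.load(open("w6.pkl","rb"))
V=lambda x,z:round(float((proj("wrist",(x,-.04,z),c)[1]-245)*4.28),1)
print("row140 slot top/bot, row190 slot top/bot, channel top (obs 248,-,446,-,517):",[V(.613,.1836+k) for k in(-.04,-.061,.01,-.011,.022)])
for d in(0,.002,.004,.006): # height above home
    cl=.1836+d; print(d,"claw tip upper/lower row (obs 305,140)",V(.6187,cl-.018),V(.6187,cl-.068),"tongue out rear bottom/top, front top",V(.6152,cl+.003),V(.6152,cl+.008),V(.6092,cl+.008), "flush",V(.6092,cl+.003))
E
```

```text
row140 slot top/bot, row190 slot top/bot, channel top (obs 248,-,446,-,517): [242.4, 180.3, 442.9, 347.7, 506.9]
0 claw tip upper/lower row (obs 305,140) 284.1 131.4 tongue out rear bottom/top, front top 394.2 417.9 459.0 flush 434.5
0.002 claw tip upper/lower row (obs 305,140) 291.6 136.5 tongue out rear bottom/top, front top 403.5 427.7 469.1 flush 444.2
0.004 claw tip upper/lower row (obs 305,140) 299.3 141.6 tongue out rear bottom/top, front top 413.0 437.7 479.4 flush 454.0
0.006 claw tip upper/lower row (obs 305,140) 307.1 146.8 tongue out rear bottom/top, front top 422.7 447.9 490.0 flush 464.0
```

The marks fit the latched state. The bright block ends at V≈420 (corrected) and is darker above it. The sprung-out tongue predicts 418, and the lower slots, which have no tongue, lack this feature. Together with the hard stop at z = 0.2099 and 19 N, this says the arm is home and latched. The robot is clear, so I'm handing in.

```bash
python3 -c "
from rig import manip
print(manip.finish_job())"
```

```text
the job is handed in; nothing more can be done
None
```

I hooked the loose rack arm into the bare upright's upper two slot rows, level with the hung arm, and pushed its heel down to a hard stop at about 19 N; it hangs by itself, and the latch looks sprung in from behind (no lift test), so I handed the job in at about 19 s.

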